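# Load the drilling jig and point out the bush

## Task

Get the wooden block in the drilling jig ready for the drill without picking anything up: push it with your fingertips along the fence until its end is hard against the end stop, then push the cam lever all the way round to its stop so that it wedges the block tight against the fence. Then show me which bush to drill through: point down at the larger of the two steel drill bushes from just above it, fingertips within about 4 cm of it but not touching it, keep pointing for at least two seconds and finish still pointing there. Leave the things lying around the jig alone.

Things in the scene. Friction and masses are not known exactly. Their poses are not given: they have to be found in the camera images.
- jig: Drilling jig screwed to the bench, turned up to 0.25 rad. Plywood base 172 x 300 mm, top at z 34. Origin on the bench under the block's channel; y along the channel to the end stop (robot's left), x to the far side. Wooden fence: face at x +31, top at z 68. End stop's face at y +106. Near rail y +19 to +136, face at x -32.5. Aluminium bush plate over them: x -59 to +59, y +20 to +136, top at z 78 mm.
- block: Tan wooden block 62 x 150 x 32 mm (x, y, z), about 0.17 kg, loose and flat on the jig's base in the channel, left end under the bush plate. Origin: centre of its underside; y along its length, as the jig's y. It starts 25 to 55 mm short of the end stop; against the stop its origin is at jig y = +31 mm. Its free right end face, 75 mm from the origin along -y, is the one to push.
- cam_lever (a joint): Angle of the dark hardwood cam lever, rad: 0 to 0.25 at the start (open, pointing from the jig towards the robot), 1.571 at its stop (lying along the jig, pointing away from the end stop). Grows anticlockwise seen from above. Friction 0.15 N m; stays where left. The cam bites on the block from about 1.25 rad; from there to the stop it takes 5 to 15 N at the lever's end.
- cam_pivot (a point): The bolt the cam lever turns on, at jig x = -63.8, y = -8 mm, at the lever's top, 58 mm above the bench. The eccentric round cam there is 52 mm across.
- lever_end (a point): Centre of the lever near its free end, 85 mm from the pivot's axis and 46.5 mm above the bench; the lever points from the pivot to here. It is 22 mm wide and 23 mm thick, its underside 35 mm above the bench (1 mm above the base board), and it ends 101 mm from the axis.
- bush_large_top (a point): Centre of the top of the larger drill bush: knurled steel, head 34 mm across and 7 mm high on the bush plate, 85 mm above the bench, with a 12 mm bore. The one to point at.
- bush_small_top (a point): Centre of the top of the smaller drill bush: head 22 mm across, as high, 5 mm bore, 48 mm from the other along the jig's y. The two bushes may stand either way round.
- tape_measure: Yellow tape measure 72 x 80 x 30 mm on the bench in front of the jig's left end; not to be disturbed.
- polish_tin: Shallow round polish tin with a red lid, 66 mm across, 27 mm high, on the bench to the right of the jig; not to be disturbed.
- glue: White glue bottle, 54 mm across, 115 mm tall, on the bench to the left of the jig; not to be disturbed.
- tape_roll: Light blue roll of tape, 48 mm across, 19 mm high, on the bench near the right front corner of the jig; not to be disturbed.

How it is judged (in metres and radians):
On the way, in this order (a step that is already met when the one before it is completed fails the run):
1. the block is pushed along the fence until its end is against the end stop (y of block in the frame of jig above 0.0275 m and z of block in the frame of jig below 0.039 m and angle between block's own z axis and vertical below 0.05 rad), for 0.2 s.
2. the cam lever is round at its stop and wedges the block against the fence (all of step 1 and value of joint cam_lever above 1.45 rad and contact force between each of cam_lever, jig and block above 3 N and x of block in the frame of jig above -0.0015 m and angle between the y axis of block and the y axis of jig, either way round below 0.02 rad), for 0.2 s.
3. the fingers point at the larger bush from just above for two seconds (all of step 2 and horizontal distance between the grasp point and bush_large_top below 0.018 m and z of the grasp point in the frame of bush_large_top between 0.019 and 0.075 m), for 2 s.
At the end, for the whole second after the job is handed in: Block flat, end within 3.5 mm of the stop, within 1.5 mm of the fence, wedged by the cam with over 3 N, lever within 0.12 rad of its stop; the grasp point is within 18 mm horizontally of the larger bush's centre and 19 to 75 mm above its top (tips clear of it), and was for 2 s (all of step 3 and linear speed of block below 0.01 m/s); the robot touches nothing.
It fails at once if the block is lifted off the jig's base or tipped (z of block in the frame of jig above 0.044 m or angle between block's own z axis and vertical above 0.15 rad).
It fails at once if the robot touches a drill bush (contact force between any of the fingers, the arm and bush_large above 0.3 N or contact force between any of the fingers, the arm and bush_small above 0.3 N).
It fails at once if a thing lying around the jig is shifted by more than 15 mm (distance of any of tape_measure, polish_tin, glue, tape_roll from where it was at the start of the episode above 0.015 m).
It also fails if it takes over 53 s, if anything falls off the work surface, if the arm or the gripper's body presses on something with over 40 N, if the wrist force passes 120 N, or if a joint passes its speed limit or range.

## Robot

A 6-joint arm with a two-finger parallel gripper is mounted at the origin on a cart in front of the work surface, level with it; the furniture and walls round the work are solid. World frame = base frame: x ahead of the robot, y to its left, z up, the work surface at z = 0. Lengths are in mm, angles in rad, forces in N, time in s.
With the tool pointing down it reaches from about 300 to 775 mm from the base axis. Payload 14.6 kg.
Tool frame: the origin (TCP) lies between the finger pads; the fingertips stand 22 mm ahead of it and the grasp point (between the pads) lies 3 mm ahead of it (manip.tcp_to_tips is the distance from the TCP to the fingertips, in mm); y points along the fingers, z is the direction in which the jaws open and shut, and the axes are right-handed (so a half turn about y gives the same grasp; the last joint's range is limited). The gripper opens to 94 mm and grips with 3 to 60 N. Pads are 16 mm wide; open, the fingers measure 119 mm over their backs; the gripper's body (75 mm by 177 mm) begins 78 mm behind the grasp point.
Start: joints at [-1.263, 0.3, 1.521, -0, 1.321, -0.067], TCP at [201.34, -511.812, 188.046] pointing down, gripper open.
Joint ranges: [-3.03, 3.03], [-0.79, 2.21], [0.23, 2.52], [-1.04, 4.18], [0, 3.07], [-2.55, 2.55]. Speed limits (rad/s): [2.22, 2.22, 2.57, 3.14, 3.14, 3.14].

## Interface

Orientations are given as [roll, pitch, yaw] about the fixed x, y, z axes, in that order (R = Rz(yaw) Ry(pitch) Rx(roll)).
In Python, from cell import manip gives the robot as it stands.
- The arm moves only by the shell command python3 -m jog 'ROWS' [OPENING] [FORCE]. ROWS is JSON, one flat list of numbers, 6 for each row, row after row: the shift along the tool's x, y, z in mm, then the turn, a rotation vector about the tool's x, y, z in degrees. A call has 1 to 10 rows; each row is the pose to reach, as a shift and turn from the pose commanded when the call began, along the tool's axes at that moment; what a row does not reach only later rows make up. A row lasts 1/12 s, in which the tool goes at most 41.7 mm and 7.16 degrees, less where a joint would pass 70% of its speed; a pose out of reach is approached as far as the arm can. A call with a gripper value outside its range is refused whole. OPENING is the finger opening in mm, from 0 to 94, set as the call begins (- or left out, the last holds). The fingers move at their own pace and stop on an object; FORCE is the grip in N (left out, the last holds). Time passes only in rows, so rows that repeat a pose let the fingers close. It gives the time, the measured TCP pose, the force and the opening at its end, in the units of the state.
- manip.read_state(): the state, without advancing time (a new reading comes with each control period).
- manip.camera(name): name is "scene" or "top" or "wrist"; returns a dict with "img" (480x640x3 uint8, red, green, blue), "intrinsics" (3x3 intrinsics, pixels), "k1" (the pictures are not rectified: a ray, as slopes to the right and down, at radius r is drawn at 1 + k1 r^2 times it, then the intrinsics apply), "origin" and "orientation" of the camera in the world. Camera axes: x right, y down, z forward; pixel columns grow to the right and rows downward; lengths in mm; the calibration is good to about 2 mm. A picture is of the moment at which its call begins. There is no depth.
- manip.sign_off(): hands the job in, once; it reports no verdict.
Trained networks look in a picture, given as the dict that the camera call returned (one of the last four; its "shot" number tells which), for a name from the list of things; names that differ only in an ending like _2 or _b are one class to them, and where a whole thing is asked for, a point or a joint stands for the part that bears it (a point fixed in the world has none). Each returns a list of dicts, best first, with "score" (0 to 1); they miss things now and then, are a little off and sometimes report something else, mostly with a low value. They report only what shows in the picture. A call takes as long as a camera call.
- manip.masks_of(thing, picture): "pixels" (480x640 bool, what is visible of it) and "xy" ([column, row] in pixels, amid what is visible of it).
- manip.tip_of(thing, picture): "xy" ([column, row] in pixels: a listed point, or the origin of a listed thing).
The state is a dict: "clock": time; "joints": joint angles; "qd": joint speeds; "effort": joint torques, N m; "eef_pos": TCP position; "eef_rot": TCP orientation; "wrist_force": force on the tool from outside, world axes, zero at the start; "moment": the same for the moment, N m; "finger_gap": finger opening in mm.
Only numpy, scipy, OpenCV 4.12 (cv2) and the standard library are available. Lean on these libraries where they do the work, as an engineer would, in place of code of your own. Each camera call takes 0.05 s, during which the arm holds its last target.

## Working session

There is one attempt and no reset: what is moved stays moved. The work goes in short steps, Python scripts to look and compute and a shell command to move; the robot and the scene stay as the last step left them, time stands still between calls to the robot, and variables do not carry over. Pictures are saved under pics/ and viewed, and the job is handed in when it is done.

```bash
ls; mkdir -p pics
python3 - <<'E'
from cell import manip
import cv2
s=manip.read_state();print({k:s[k] for k in s})
for n in ("scene","top","wrist"):
    c=manip.camera(n); cv2.imwrite(f"pics/{n}0.png",c["img"][:,:,::-1]); print(n,c["intrinsics"],c["k1"],c["origin"],c["orientation"],c["shot"])
    for t in ("jig","block","cam_lever","tape_measure","polish_tin","glue","tape_roll"):
        r=manip.masks_of(t,c); print(t,[(x["xy"],round(x["score"],2),x["pixels"].sum()) for x in r[:2]])
    for t in ("jig","block","cam_pivot","lever_end","bush_large_top","bush_small_top"):
        r=manip.tip_of(t,c); print(t,[(x["xy"],round(x["score"],2)) for x in r[:2]])
E
```

```text
pics
{'clock': 0.0, 'joints': array([-1.26256129e+00,  3.00484969e-01,  1.52160967e+00, -3.19092862e-05,
        1.32069716e+00, -6.66105881e-02]), 'qd': array([ 0.00070279, -0.0003077 ,  0.00015872, -0.00016529,  0.00054552,
        0.00078408]), 'effort': array([ 8.55446451e-04, -5.31803226e+01, -3.52739596e+01,  7.08506349e-02,
        2.42993556e-02, -1.26439249e-04]), 'eef_pos': array([ 201.26440659, -511.53401798,  187.46664412]), 'eef_rot': array([-1.57199487e+00,  4.89784165e-05, -2.76673915e+00]), 'wrist_force': array([0.25109698, 0.92310409, 0.6447902 ]), 'moment': array([0.03031523, 0.05459512, 0.04242213]), 'finger_gap': 93.86259069438371}
scene [[562.15134187   0.         317.18184952]
 [  0.         562.15134187 235.60793304]
 [  0.           0.           1.        ]] 0.032714863101804506 [ 463.31288755 -639.26217746 1101.76667259] [-2.61658755  0.01337458 -0.16023864] 1
jig [([328.7, 251.8], 0.83, np.int64(8989))]
block [([346.6, 249.4], 0.76, np.int64(1730)), ([325.4, 252.3], 0.24, np.int64(9215))]
cam_lever [([307.5, 255.0], 0.88, np.int64(912))]
tape_measure [([253.
[... 970 characters left out ...]
64(799))]
tape_roll [([436.2, 257.7], 0.61, np.int64(367))]
jig [([312.7, 221.5], 0.62)]
block [([323.2, 220.0], 0.86)]
cam_pivot [([321.2, 251.1], 0.94), ([259.7, 223.6], 0.73)]
lever_end [([334.7, 293.2], 0.93)]
bush_large_top [([258.5, 227.2], 0.81)]
bush_small_top [([285.8, 224.6], 0.57)]
wrist [[398.26720475   0.         314.39001728]
 [  0.         398.26720475 247.1622814 ]
 [  0.           0.           1.        ]] 0.02658114390609488 [ 269.96885719 -483.25220643  384.55150258] [ 2.88639540e+00  4.66164934e-04 -1.19536864e+00] 3
jig []
block []
cam_lever []
tape_measure []
polish_tin []
glue []
tape_roll []
jig []
block []
cam_pivot []
lever_end []
bush_large_top []
bush_small_top []
```

View pictures.

Run:
```python
import cv2
a=cv2.imread("pics/top0.png")[140:360,170:490]; b=cv2.imread("pics/scene0.png")[130:390,200:460]
cv2.imwrite("pics/top0c.png",cv2.resize(a,(800,550),interpolation=cv2.INTER_CUBIC))
cv2.imwrite("pics/scene0c.png",cv2.resize(b,(600,600),interpolation=cv2.INTER_CUBIC))
from cell import manip; print(manip.read_state()["clock"])
```

```text
2.1
```

View pics/top0c.png

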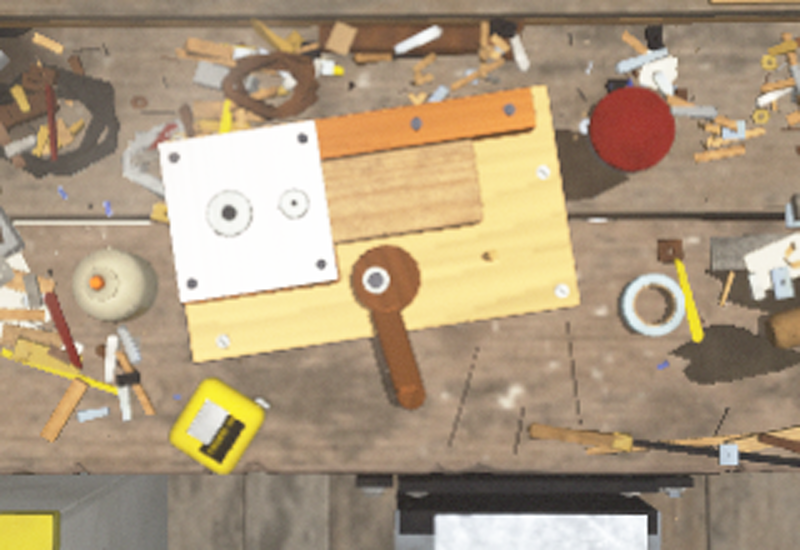

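View pics/scene0c.png

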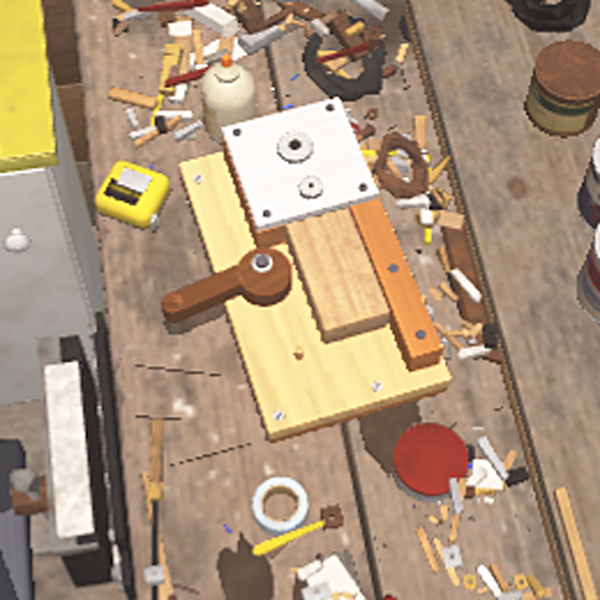

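```bash
cat > h.py <<'E'
import numpy as np
from scipy.spatial.transform import Rotation as R
from scipy.optimize import least_squares
CAM={"scene":([562.15134187,317.18184952,235.60793304],0.032714863,[463.31288755,-639.26217746,1101.76667259],[-2.61658755,0.01337458,-0.16023864]),
"top":([543.41783072,317.99028282,244.11976548],0.052139459,[501.49872825,-67.32718864,1075.13653957],[-3.09624511,0.01404987,-1.57445223])}
def dic(c):
    K=c["intrinsics"]; return ([K[0][0],K[0][2],K[1][2]],c["k1"],c["origin"],c["orientation"])
def proj(P,cam):
    (f,cx,cy),k1,o,e=cam
    p=R.from_euler('xyz',e).inv().apply(np.atleast_2d(P)-np.array(o))
    s=p[:,:2]/p[:,2:]; r2=(s**2).sum(1,keepdims=True); s=s*(1+k1*r2)
    return s*f+[cx,cy]
def atz(px,z,cam):
    g=lambda q: (proj([q[0],q[1],z],cam)[0]-np.array(px))
    return least_squares(g,[500,0]).x
def tri(obs):
    g=lambda q: np.concatenate([proj(q,c)[0]-np.array(p) for p,c in obs])
    r=least_squares(g,[500,0,50]); return r.x,np.sqrt(r.fun@r.fun)
def jig2w(P,j):
    P=np.atleast_2d(P).astype(float); c,s=np.cos(j[2]),np.sin(j[2])
    return np.c_[j[0]+c*P[:,0]-s*P[:,1], j[1]+s*P[:,0]+c*P[:,1], P[:,2]]
E
cat > fit.py <<'E'
from h import *
T=lambda x,y:(170+x/2.5,140+y/2.5); S=lambda x,y:(200+x/2.308,130+y/2.308)
pl=[[59,136,78],[59,20,78],[-59,20,78],[-59,136,78]]
tp=[T(160,143),T(315,120),T(338,280),T(181,302)]; sp=[S(338,98),S(381,195),S(259,232),S(225,125)]
piv=[-63.8,-8,58]
def g(j,w=("top","scene")):
    r=[]
    if "top" in w: r+=[proj(jig2w(pl+[piv],j),CAM["top"])-np.array(tp+[T(376,280)])]
    if "scene" in w: r+=[proj(jig2w(pl+[piv],j),CAM["scene"])-np.array(sp+[S(262,262)])]
    return np.concatenate(r).ravel()
for w in (("top",),("scene",),("top","scene")):
    r=least_squares(g,[500,0,0.1],args=(w,)); print(w,r.x.round(3),np.abs(r.fun).max().round(2))
j=r.x
for n,a,b in (("pivot",(321.2,251.1),(313.1,244.7)),("end",(334.7,293.2),(277.1,262.4)),("L",(258.5,227.2),(325.1,193.0)),("Lmine",T(229,212.5),S(295,147)),("s",(285.8,224.6),(335.1,210.4)),("smine",T(293.5,203.5),S(312,187)),("blockFR",T(473,141),S(389,321)),("blockNR",T(483,222),S(326,335))):
    p,e=tri([(a,CAM["top"]),(b,CAM["scene"])])
    c,s=np.cos(j[2]),np.sin(j[2]); d=p[:2]-j[:2]
    print(n,p.round(1),round(e,2),"jig",(c*d[0]+s*d[1]).round(1),(-s*d[0]+c*d[1]).round(1))
E
python3 fit.py
```

```text
('top',) [ 5.94432e+02 -4.12960e+01  1.39000e-01] 0.44
('scene',) [ 5.97564e+02 -4.40670e+01  1.36000e-01] 2.16
('top', 'scene') [ 5.9580e+02 -4.2278e+01  1.3800e-01] 2.7
pivot [534.4 -59.1  55. ] 0.22 jig -63.1 -8.2
end [454.4 -84.1  46.6] 0.89 jig -145.9 -22.0
L [579.2  56.7  71.7] 0.23 jig -2.8 100.3
Lmine [583.4  50.3  77. ] 0.7 jig 0.5 93.4
s [587.3   5.6  75.6] 3.4 jig -1.8 48.6
smine [590.5   2.6  77.7] 1.26 jig 0.9 45.2
blockFR [ 639.2 -131.7   46.9] 0.49 jig 30.7 -94.5
blockNR [ 578.3 -138.5   52.2] 1.43 jig -30.6 -92.9
```

```bash
cat >> h.py <<'E'
J=np.array([595.8,-42.28,0.138])
def rel(jx,jy,z,base=None,rot=None,j=None,world=None):
    """shift along tool axes to put TCP at jig xy / world z (from given or measured pose)"""
    from cell import manip
    s=manip.read_state()
    p=s["eef_pos"] if base is None else np.array(base); e=s["eef_rot"] if rot is None else rot
    w=jig2w([jx,jy,z],J if j is None else j)[0] if world is None else np.array(world)
    return R.from_euler('xyz',e).inv().apply(w-p).round(1)
def turn(yaw):
    from cell import manip
    e=manip.read_state()["eef_rot"]
    a=R.from_euler('xyz',e); b=R.from_euler('xyz',[-np.pi/2,0,yaw])
    return np.degrees((a.inv()*b).as_rotvec()).round(2)
E
python3 - <<'E'
from h import *
print(rel(0,-122,190,base=[201.34,-511.81,188.05],rot=[-np.pi/2,0,-2.767]),turn(0.138-np.pi))
t=CAM["top"]
for n,p,z in (("tape",(257,309),30),("tin",(421.2,194.1),27),("glue",(218,253.5),60),("roll",(436,257.7),19),("L",(170+229/2.5,140+212.5/2.5),85)): print(n,atz(p,z,t).round())
E
```

```text
[-510.3   -2.  -174. ] [ 0.   13.57  0.  ]
tape [425.  64.]
tin [ 645. -252.]
glue [531. 134.]
roll [ 522. -281.]
L [582.  49.]
```

```bash
python3 -m jog '[-510,-2,-174,0,13.57,0,-510,-2,-174,0,13.57,0,-510,-2,-174,0,13.57,0,-510,-2,-174,0,13.57,0,-510,-2,-174,0,13.57,0,-510,-2,-174,0,13.57,0,-510,-2,-174,0,13.57,0,-510,-2,-174,0,13.57,0,-510,-2,-174,0,13.57,0,-510,-2,-174,0,13.57,0]' 0 40; python3 -c "
from h import *
print(rel(0,-122,190),turn(0.138-np.pi))"
```

```text
clock: 2.93
eef_pos: [516.3, -244.1, 189.7]
eef_rot: [-1.571, 0.0, -3.004]
wrist_force: [0.5, -1.3, -0.1]
finger_gap: 30.8
[-106.5   -0.2  -67. ] [-0.01  0.   -0.01]
```

```bash
python3 -m jog '[-40,0,-25,0,0,0,-75,0,-48,0,0,0,-103,0,-65,0,0,0,-103,0,-65,0,0,0,-103,0,-65,0,0,0,-103,0,-65,0,0,0,-103,0,-65,0,0,0]'
python3 - <<'E'
from h import *
from cell import manip
import cv2
print(rel(0,-122,190),turn(0.138-np.pi))
c=manip.camera("wrist"); cv2.imwrite("pics/w1.png",c["img"][:,:,::-1]); C=dic(c)
import pickle; pickle.dump(C,open("w1.pkl","wb"))
P={"L":[0,93,85],"s":[0,45,85],"piv":[-63.8,-8,58],"pl1":[59,20,78],"pl2":[-59,20,78],"b1":[31,-93,66],"b2":[-31,-93,66]}
for k in P: print(k,proj(jig2w(P[k],J),C).round(1))
for t in ("cam_pivot","lever_end","bush_large_top","bush_small_top"): print(t,[(x["xy"],round(x["score"],2)) for x in manip.tip_of(t,c)[:2]])
E
```

```text
clock: 3.52
eef_pos: [607.4, -168.2, 189.7]
eef_rot: [-1.571, -0.0, -3.005]
wrist_force: [0.1, -1.0, 0.3]
finger_gap: 0.7
[-5.8 -0.3 -4.3] [-0.01 -0.07  0.  ]
L [[ 30.1 234. ]]
s [[ 93.9 234. ]]
piv [[181.7 298.1]]
pl1 [[121.4 155.1]]
pl2 [[139.2 301.9]]
b1 [[275. 191.]]
b2 [[276.9 265. ]]
cam_pivot [([176.6, 295.3], 0.96)]
lever_end []
bush_large_top [([30.3, 234.8], 0.73)]
bush_small_top [([89.2, 232.2], 0.9)]
```

View pics/w1.png

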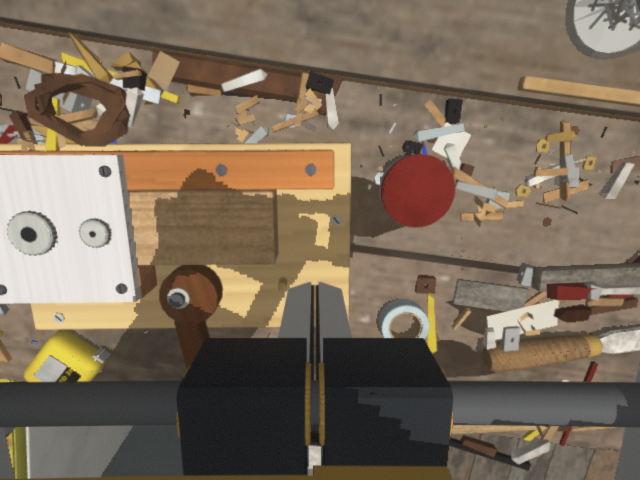

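```bash
python3 -m jog '[-3,40,-2,0,0,0,-6,80,-4,0,0,0,-6,110,-4,0,0,0,-6,122,-4,0,0,0,-6,127,-4,0,0,0,-6,127,-4,0,0,0,-6,127,-4,0,0,0]'
python3 - <<'E'
from h import *
from cell import manip
print(rel(0,-122,63),turn(0.138-np.pi), rel(0,-44-12.5,63))
E
```

```text
clock: 4.35
eef_pos: [614.3, -162.9, 64.6]
eef_rot: [-1.57, 0.002, -3.004]
wrist_force: [-0.2, 0.1, -0.2]
finger_gap: 0.2
[ 1.8  1.6 -0.1] [-0.07 -0.02 -0.14] [  1.8   1.5 -65.6]
```

```bash
python3 -m jog '[0,0,-7,0,0,0,0,0,-14,0,0,0,0,0,-20,0,0,0,0,0,-26,0,0,0,0,0,-32,0,0,0,0,0,-38,0,0,0,0,0,-44,0,0,0,0,0,-50,0,0,0,0,0,-55,0,0,0,0,0,-58,0,0,0]'; python3 -c "
from h import *
print(rel(0,-44-12.5,63))"
```

```text
clock: 5.18
eef_pos: [605.4, -104.3, 62.6]
eef_rot: [-1.571, -0.0, -3.003]
wrist_force: [0.7, -0.9, -0.4]
finger_gap: 0.7
[ 1.  -0.4 -6.2]
```

```bash
python3 -m jog '[0,0,-2,0,0,0,0,0,-4,0,0,0,0,0,-6,0,0,0,0,0,-8,0,0,0,0,0,-8,0,0,0]'; python3 -c "
from h import *
print(rel(0,-44-12.5,63))"
```

```text
clock: 5.6
eef_pos: [604.3, -96.8, 62.5]
eef_rot: [-1.571, -0.0, -3.004]
wrist_force: [-0.8, 0.1, -0.3]
finger_gap: 0.3
[ 0.9 -0.5  1.3]
```

```bash
python3 -m jog '[0,0,-1,0,0,0,0,0,-2,0,0,0,0,0,-3,0,0,0,0,0,-4,0,0,0,0,0,-5,0,0,0,0,0,-6,0,0,0]'; python3 -c "
from h import *
print(rel(0,-44-12.5,63))"
```

```text
clock: 6.1
eef_pos: [603.5, -91.1, 62.6]
eef_rot: [-1.571, -0.0, -3.004]
wrist_force: [0.2, -0.2, 0.2]
finger_gap: 0.4
[ 0.9 -0.4  7.1]
```

Run:
```python
from h import *
from cell import manip
import cv2
c=manip.camera("wrist"); cv2.imwrite("pics/w2.png",c["img"][:,:,::-1]); C=dic(c)
c=manip.camera("scene"); cv2.imwrite("pics/s2.png",cv2.resize(c["img"][130:390,200:460,::-1],(600,600)))
print(manip.read_state()["wrist_force"],proj(jig2w([[31,-44,66],[-31,-44,66]],J),C))
```

```text
[-0.57644993  0.09517352 -0.28657109] [[307.06597    234.47208545]
 [307.52571687 347.44497146]]
```

View pics/w2.png

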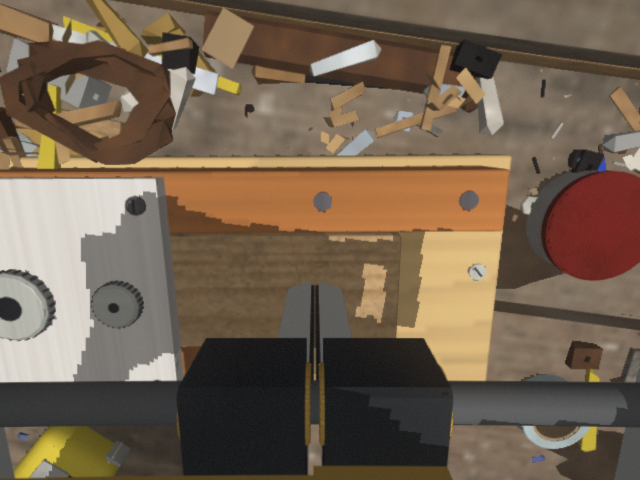

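View pics/s2.png

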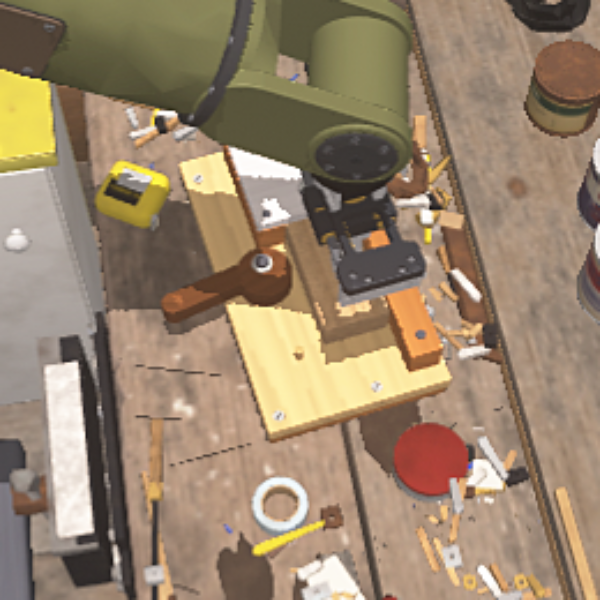

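Run:
```python
from h import *
from cell import manip
print(manip.tcp_to_tips,[a for a in dir(manip) if a[0]!='_'])
s=manip.read_state();print(s["clock"])
c=manip.camera("wrist"); C=dic(c); print(C)
p=s["eef_pos"]; Rt=R.from_euler('xyz',s["eef_rot"])
for d in (0,22): 
  w=p+Rt.apply([0,d,0]); print(w.round(1),proj(w,C),proj(w,CAM["scene"]),(proj(w,CAM["scene"])-[200,130])*2.308)
print(rel(0,-93,66))
for z in (50,66): print(proj(jig2w([[31,-93,z],[-31,-93,z]],J),C))
```

```text
22.0 ['Unreachable', 'camera', 'masks_of', 'read_state', 'sign_off', 'tcp_to_tips', 'tip_of']
6.2
([np.float64(398.26720474855847), np.float64(314.39001727835114), np.float64(247.16228139884538)], 0.02658114390609488, array([676.53475534, -79.15906787, 259.08936833]), array([ 2.88627731e+00,  4.95399864e-04, -1.43207167e+00]))
[603.5 -91.   62.6] [[317.68180231 288.99493848]] [[348.04254036 251.20279402]] [[341.68218316 279.73604859]]
[603.5 -91.   40.6] [[317.39441828 275.49998845]] [[347.69136293 256.12088784]] [[340.87166563 291.08700913]]
[ 1.  -3.4 43.6]
[[399.30328479 227.91921756]
 [393.50121837 333.7691895 ]]
[[405.94448215 234.55407922]
 [399.27106986 347.65936209]]
```

Run:
```python
from h import *
from cell import manip
import cv2
s=manip.read_state(); p=s["eef_pos"]; Rt=R.from_euler('xyz',s["eef_rot"])
for n,(x,y,w,h) in {"scene":(280,180,140,105),"top":(230,150,200,150)}.items():
    c=manip.camera(n); im=np.ascontiguousarray(c["img"][:,:,::-1]); k=800/w
    im=cv2.resize(im[y:y+h,x:x+w],(800,600),interpolation=cv2.INTER_CUBIC)
    for d,col in ((22,(0,0,255)),(0,(0,255,0)),(-75,(255,0,0)),(-150,(255,0,255))):
        q=(proj(p+Rt.apply([0,d,0]),dic(c))[0]-[x,y])*k; cv2.circle(im,tuple(int(v) for v in q),5,col,2)
    cv2.imwrite(f"pics/z_{n}.png",im)
```

```text
(no output)
```

View pics/z_scene.png

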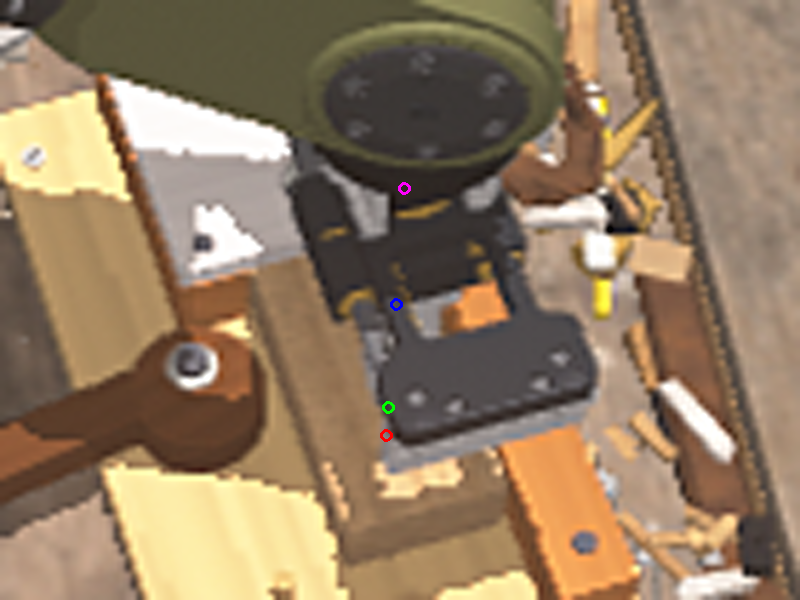

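View pics/z_top.png

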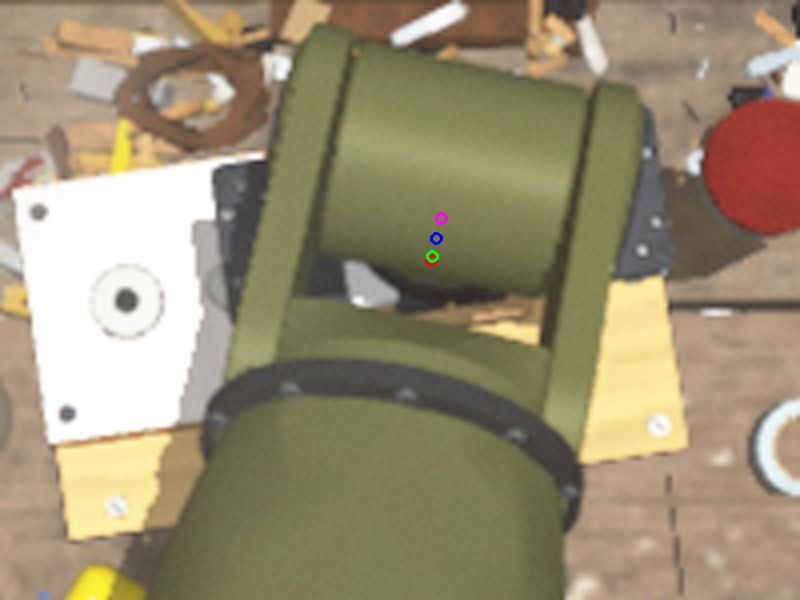

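Run:
```python
import cv2
a=cv2.imread("pics/w2.png")[215:365,215:435]
cv2.imwrite("pics/w2c.png",cv2.resize(a,(800,545),interpolation=cv2.INTER_CUBIC))
```

```text
(no output)
```

View pics/w2c.png

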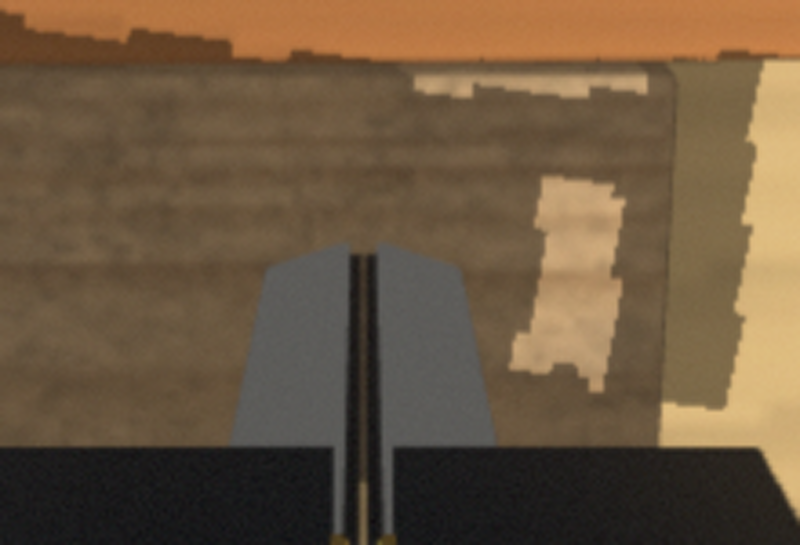

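Run:
```python
from h import *
from cell import manip
s=manip.read_state(); p=s["eef_pos"]; Rt=R.from_euler('xyz',s["eef_rot"]); print(s["clock"],s["wrist_force"],s["effort"].round(2),p)
C=CAM["scene"]; k=800/140
z=lambda w:((proj(w,C)[0]-[280,180])*k).round()
for d in (-75,-40,-20,0,22):
  print(d,[z(p+Rt.apply([sx*37.5,d,88.5])) for sx in (1,-1)],[z(p+Rt.apply([sx*8,d,12.5])) for sx in (1,-1)])
print("block end", z(jig2w([-31,-93,66],J)[0]), z(jig2w([31,-93,66],J)[0]), "end at -61.5:",z(jig2w([-31,-62,66],J)[0]))
```

```text
6.35 [-0.69415376 -0.49804744  0.31845362] [ 7.000e-02 -6.414e+01 -3.219e+01  4.000e-02 -6.000e-02  0.000e+00] [603.53455346 -91.1504246   62.5733411 ]
-75 [array([375., 553.]), array([587., 492.])] [array([386., 340.]), array([430., 328.])]
-40 [array([372., 598.]), array([578., 538.])] [array([383., 389.]), array([425., 377.])]
-20 [array([370., 622.]), array([573., 564.])] [array([381., 416.]), array([423., 404.])]
0 [array([369., 646.]), array([569., 588.])] [array([379., 442.]), array([421., 430.])]
22 [array([367., 671.]), array([564., 614.])] [array([377., 469.]), array([418., 458.])]
block end [344. 528.] [507. 482.] end at -61.5: [317. 455.]
```

```bash
python3 -m jog '[0,0,20,0,0,0,0,0,40,0,0,0,0,0,60,0,0,0,0,0,80,0,0,0,0,0,86,0,0,0,0,0,86,0,0,0]'
python3 - <<'E'
from h import *
from cell import manip
import cv2
s=manip.read_state(); p=s["eef_pos"]; Rt=R.from_euler('xyz',s["eef_rot"]); print(p)
for n,(x,y,w,h) in {"scene":(290,200,160,120),"wrist":(100,150,440,330),"top":(250,140,200,150)}.items():
    c=manip.camera(n); im=np.ascontiguousarray(c["img"][:,:,::-1]); k=800/w
    im=cv2.resize(im[y:y+h,x:x+w],(800,600),interpolation=cv2.INTER_CUBIC)
    for d,col in ((22,(0,0,255)),(0,(0,255,0)),(-75,(255,0,0))):
      for a,b in ((8,12.5),(-8,12.5),(8,-12.5),(-8,-12.5)):
        q=(proj(p+Rt.apply([a,d,b]),dic(c))[0]-[x,y])*k; cv2.circle(im,tuple(int(v) for v in q),3,col,1)
    cv2.imwrite(f"pics/y_{n}.png",im)
E
```

```text
clock: 6.85
eef_pos: [615.2, -177.4, 62.4]
eef_rot: [-1.571, -0.0, -3.005]
wrist_force: [0.1, -0.6, 0.7]
finger_gap: 0.4
[ 615.23546273 -177.44148323   62.35641926]
```

View pics/y_scene.png

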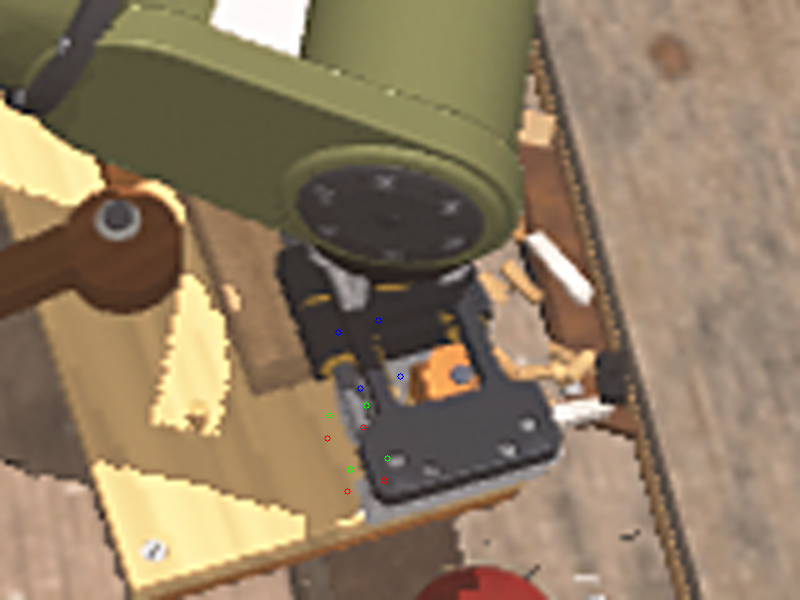

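View pics/y_wrist.png

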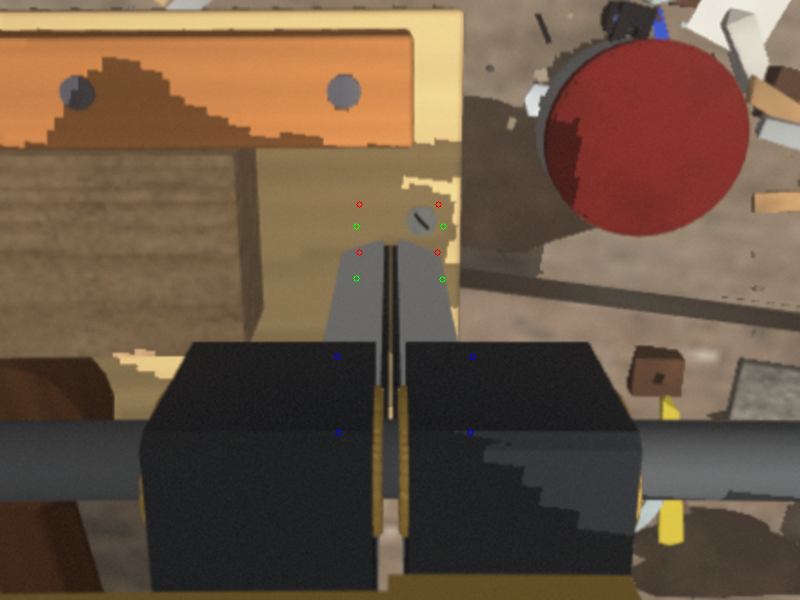

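View pics/y_top.png

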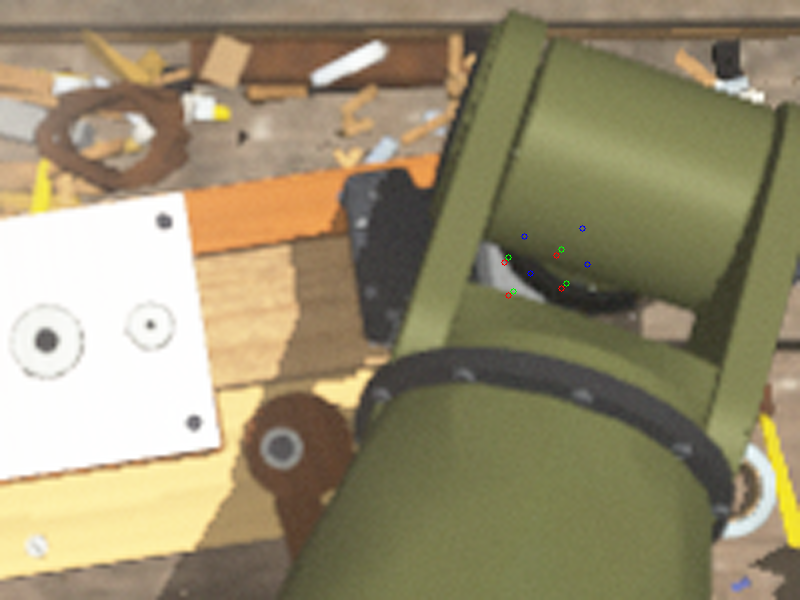

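View wrist0.

Run:
```python
from h import *
import cv2
im=cv2.imread("pics/wrist0.png")
p=np.array([201.264,-511.534,187.467]);Rt=R.from_euler('xyz',[-1.572,0,-2.76674])
C=([398.267,314.39,247.162],0.02658,[269.96885719,-483.25220643,384.55150258],[2.88639540e+00,4.66164934e-04,-1.19536864e+00])
for d,col in ((22,(0,0,255)),(0,(0,255,0)),(-75,(255,0,0))):
  for a in (8,-8):
    for b in (47,59.5,-47,-59.5):
      q=proj(p+Rt.apply([a,d,b]),C)[0]; cv2.circle(im,tuple(int(v) for v in q),3,col,1)
cv2.imwrite("pics/w0o.png",im)
```

```text
(no output)
```

View pics/w0o.png

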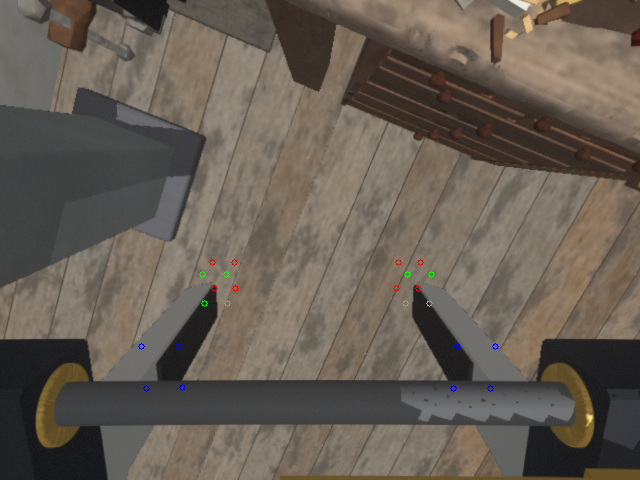

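```bash
python3 -m jog '[0,5,-5,0,0,0,0,10,-10,0,0,0,0,15,-10,0,0,0,0,20,-10,0,0,0,0,25,-10,0,0,0,0,30,-10,0,0,0,0,34,-10,0,0,0,0,34,-10,0,0,0]'
python3 - <<'E'
from h import *
from cell import manip
import cv2
c=manip.camera("wrist"); cv2.imwrite("pics/w3.png",c["img"][:,:,::-1])
c=manip.camera("scene"); im=c["img"][200:320,290:450,::-1]; cv2.imwrite("pics/s3.png",cv2.resize(im,(800,600),interpolation=cv2.INTER_CUBIC))
print(rel(0,-44-12.5,24))
E
```

```text
clock: 7.67
eef_pos: [613.5, -166.4, 27.4]
eef_rot: [-1.571, -0.001, -3.004]
wrist_force: [-0.9, -0.2, -0.8]
finger_gap: 0.5
[  0.9   4.5 -69.1]
```

View pics/w3.png

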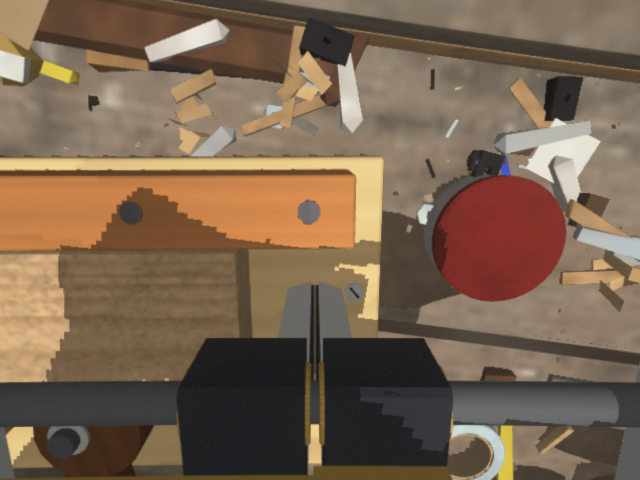

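View pics/s3.png

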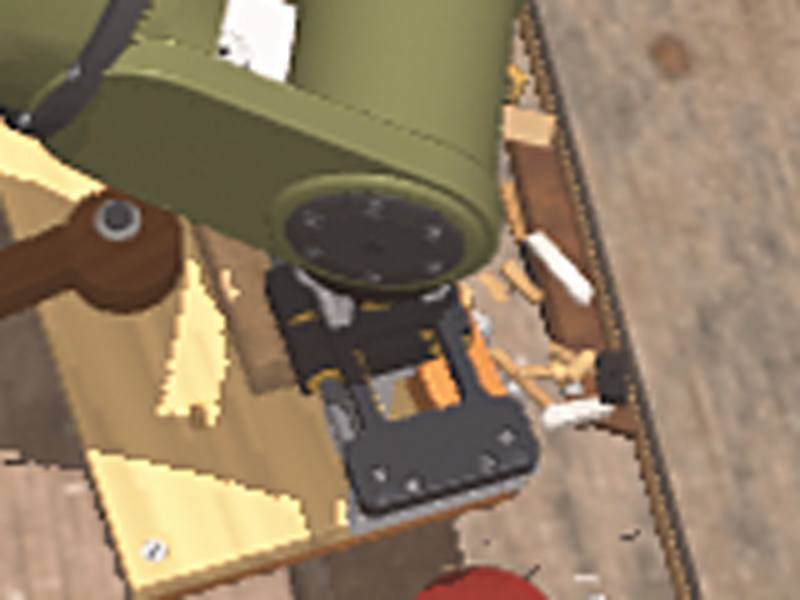

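```bash
python3 -m jog '[-1,3,-6,0,0,0,-1,3,-12,0,0,0,-1,3,-18,0,0,0,-1,3,-24,0,0,0,-1,3,-30,0,0,0,-1,3,-35,0,0,0,-1,3,-40,0,0,0,-1,3,-45,0,0,0,-1,3,-50,0,0,0,-1,3,-52,0,0,0]'
python3 - <<'E'
from h import *
from cell import manip
import cv2
c=manip.camera("wrist"); cv2.imwrite("pics/w4.png",c["img"][:,:,::-1])
print(rel(0,-44-12.5,24), proj(jig2w([[31,-44,66],[-31,-44,66],[31,-93,66]],J),dic(c)).round())
E
```

```text
clock: 8.6
eef_pos: [607.8, -114.1, 25.7]
eef_rot: [-1.571, 0.0, -3.003]
wrist_force: [-0.1, -0.8, -1.0]
finger_gap: 0.4
[  2.    1.7 -16.2] [[248. 257.]
 [253. 391.]
 [368. 257.]]
```

View pics/w4.png

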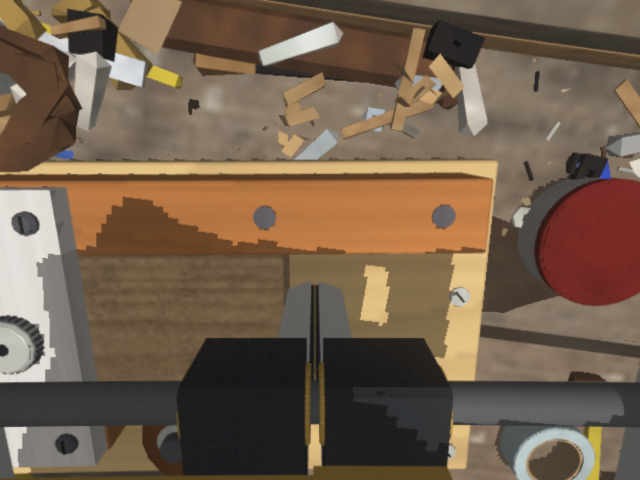

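```bash
python3 -m jog '[0,0,-4,0,0,0,0,0,-7,0,0,0,0,0,-9,0,0,0,0,0,-11,0,0,0,0,0,-13,0,0,0,0,0,-13,0,0,0]'; python3 -m jog '[0,0,-1,0,0,0,0,0,-2,0,0,0,0,0,-3,0,0,0,0,0,-3,0,0,0]'; python3 -c "
from h import *
print(rel(0,-44-12.5,24))"
```

```text
clock: 9.15
eef_pos: [606.0, -101.6, 25.6]
eef_rot: [-1.571, 0.0, -3.003]
wrist_force: [-0.6, -0.5, 0.6]
finger_gap: 0.6
clock: 9.48
eef_pos: [605.6, -98.8, 25.6]
eef_rot: [-1.571, 0.0, -3.004]
wrist_force: [0.4, -1.7, 0.5]
finger_gap: 0.2
[ 1.9  1.6 -0.9]
```

```bash
python3 -m jog '[0,0,-1,0,0,0,0,0,-2,0,0,0,0,0,-3,0,0,0]'; python3 -m jog '[0,0,-1,0,0,0,0,0,-2,0,0,0,0,0,-2,0,0,0]';  python3 -c "
from h import *
print(rel(0,-44-12.5,24))"
```

```text
clock: 9.73
eef_pos: [605.4, -96.3, 25.7]
eef_rot: [-1.57, 0.0, -3.004]
wrist_force: [4.4, -10.8, 0.3]
finger_gap: 0.6
clock: 9.98
eef_pos: [605.8, -96.2, 26.1]
eef_rot: [-1.567, 0.002, -3.004]
wrist_force: [5.2, -16.5, -0.8]
finger_gap: 0.3
[2.5 2.1 1.7]
```

```bash
python3 -m jog '[0,0,6,0,0,0,0,0,14,0,0,0,0,0,20,0,0,0,0,0,20,0,0,0]';  python3 - <<'E'
from h import *
from cell import manip
import cv2
c=manip.camera("wrist"); cv2.imwrite("pics/w5.png",c["img"][:,:,::-1])
print(proj(jig2w([[31,-44,66],[-31,-44,66]],J),dic(c)).round(), manip.read_state()["clock"])
E
```

```text
clock: 10.32
eef_pos: [607.7, -114.8, 25.4]
eef_rot: [-1.571, -0.0, -3.005]
wrist_force: [0.2, -0.0, -0.4]
finger_gap: 0.4
[[246. 257.]
 [252. 391.]] 10.3667
```

View pics/w5.png

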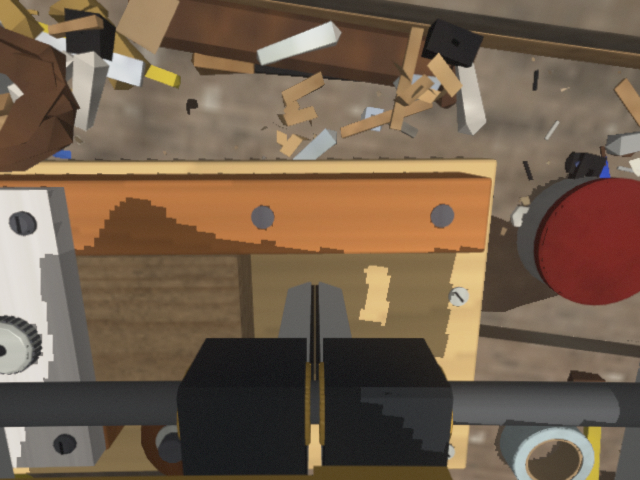

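```bash
sed -i 's/^J=.*/J=np.array([595.6,-40.5,0.138])/' h.py
python3 - <<'E'
from h import *
t=rel(-154,17,90); print(t, rel(-154,17,26))
E
```

```text
[155.8 -64.5 -91.6] [155.8  -0.5 -91.5]
```

```bash
python3 -m jog '[0,-35,0,0,0,0,10,-65,-6,0,0,0,40,-65,-24,0,0,0,70,-65,-42,0,0,0,100,-65,-60,0,0,0,130,-65,-78,0,0,0,156,-65,-92,0,0,0,156,-65,-92,0,0,0,156,-65,-92,0,0,0,156,-65,-92,0,0,0]'
python3 - <<'E'
from h import *
from cell import manip
import cv2
c=manip.camera("wrist"); cv2.imwrite("pics/w6.png",c["img"][:,:,::-1]); C=dic(c)
print(rel(-154,17,26),turn(0.138-np.pi),proj(jig2w([[-63.8,-8,58],[-147.6,-22,58]],J),C).round(),[ (x["xy"],x["score"]) for x in manip.tip_of("cam_pivot",c)[:1]+manip.tip_of("lever_end",c)[:1]])
E
```

```text
clock: 11.2
eef_pos: [441.3, -44.2, 91.0]
eef_rot: [-1.571, 0.001, -3.003]
wrist_force: [1.3, 0.6, 0.4]
finger_gap: 0.4
[ 0.8 64.8  0.5] [-0.01 -0.   -0.04] [[365. 113.]
 [383. 261.]] [([361.1, 116.0], 0.71), ([376.8, 258.9], 0.66)]
```

View pics/w6.png

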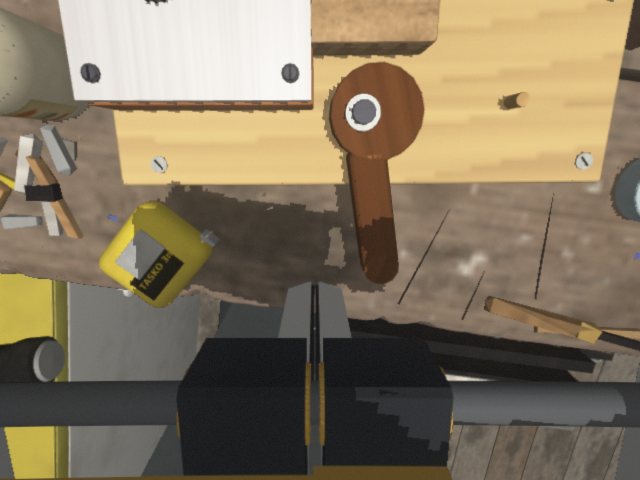

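```bash
python3 -m jog '[0,35,0,0,0,0,0,58,0,0,0,0,0,64,0,0,0,0,0,64,0,0,0,0,0,64,0,0,0,0]'
python3 - <<'E'
from h import *
for th in (0.165,0.3,0.45,0.6,0.75,0.9,1.05,1.2,1.3,1.4,1.5,1.571):
    d=np.array([-np.cos(th),-np.sin(th)]); n=np.array([-np.sin(th),np.cos(th)])
    q=np.array([-63.8,-8])+80*d+(11+12.5*abs(np.cos(th))+8*np.sin(th))*n
    print(th,q.round(1),rel(q[0],q[1],26))
E
```

```text
clock: 11.77
eef_pos: [441.1, -44.3, 27.2]
eef_rot: [-1.571, 0.0, -3.004]
wrist_force: [0.3, -0.4, -0.1]
finger_gap: 0.0
0.165 [-146.8    3.2] [-6.8  1.2 14.3]
0.3 [-147.7   -7.5] [-5.9  1.2 24.9]
0.45 [-147.   -19.6] [-6.6  1.2 37.1]
0.6 [-144.4  -31.8] [-9.2  1.2 49.3]
0.75 [-139.8  -43.8] [-13.8   1.2  61.3]
0.9 [-133.1  -55.1] [-20.5   1.2  72.6]
1.05 [-124.6  -65.4] [-29.    1.2  82.8]
1.2 [-114.2  -74.2] [-39.4   1.2  91.7]
1.3 [-106.4  -79.2] [-47.2   1.2  96.7]
1.4 [-98.1 -83.3] [-55.5   1.2 100.7]
1.5 [-89.3 -86.4] [-64.3   1.2 103.9]
1.571 [-82.8 -88. ] [-70.8   1.2 105.5]
```

```bash
python3 -m jog '[-7,1,14,0,0,0,-6,1,20,0,0,0,-6,1,28,0,0,0,-6,1,36,0,0,0,-8,1,44,0,0,0,-10,1,52,0,0,0,-13,1,60,0,0,0,-18,1,68,0,0,0,-23,1,76,0,0,0,-29,1,83,0,0,0]'
python3 - <<'E'
from h import *
from cell import manip
import cv2
c=manip.camera("wrist"); cv2.imwrite("pics/w7.png",c["img"][:,:,::-1])
for th in (1.05,1.2,1.3,1.4,1.5,1.571):
    d=np.array([-np.cos(th),-np.sin(th)]); n=np.array([-np.sin(th),np.cos(th)])
    q=np.array([-63.8,-8])+80*d+(11+12.5*abs(np.cos(th))+8*np.sin(th))*n
    print(th,q.round(1),rel(q[0],q[1],26))
E
```

```text
clock: 12.6
eef_pos: [481.1, -123.1, 25.5]
eef_rot: [-1.571, -0.0, -3.004]
wrist_force: [-1.0, 3.1, -0.7]
finger_gap: 0.7
1.05 [-124.6  -65.4] [ 0.8 -0.4 -1.7]
1.2 [-114.2  -74.2] [-9.6 -0.4  7.2]
1.3 [-106.4  -79.2] [-17.3  -0.4  12.1]
1.4 [-98.1 -83.3] [-25.7  -0.4  16.2]
1.5 [-89.3 -86.4] [-34.5  -0.4  19.3]
1.571 [-82.8 -88. ] [-41.   -0.4  20.9]
```

View pics/w7.png

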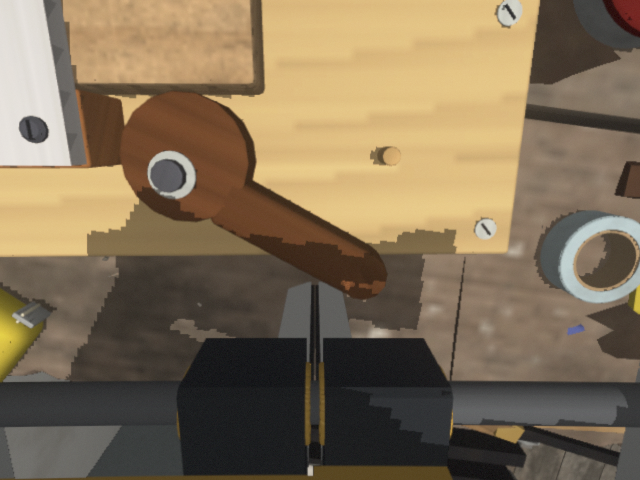

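```bash
python3 -m jog '[-5,0,3,0,0,0,-10,0,7,0,0,0,-14,0,10,0,0,0,-18,0,12,0,0,0,-22,0,14,0,0,0,-26,0,16,0,0,0,-30,0,18,0,0,0,-34,0,19,0,0,0,-38,0,20,0,0,0,-40,0,21,0,0,0]'
python3 - <<'E'
from h import *
from cell import manip
import cv2
c=manip.camera("wrist"); cv2.imwrite("pics/w8.png",c["img"][:,:,::-1])
print(rel(-82.8,-88,26))
E
```

```text
clock: 13.48
eef_pos: [517.8, -135.9, 24.6]
eef_rot: [-1.577, -0.014, -3.003]
wrist_force: [-52.7, 15.5, 32.3]
finger_gap: 0.7
[-7.5 -1.5  4.3]
```

View pics/w8.png

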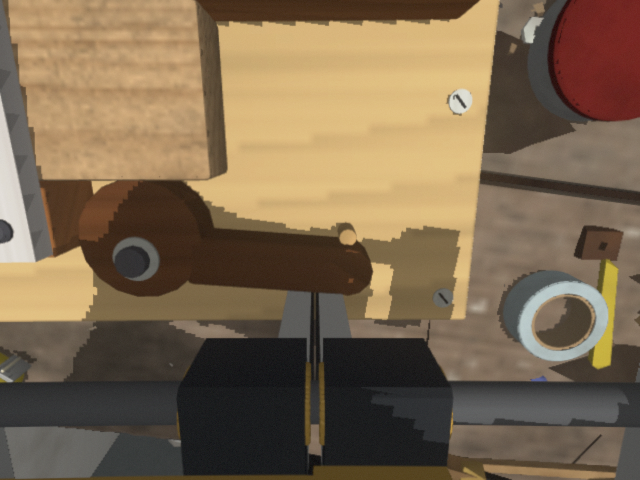

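```bash
python3 -m jog '[3,-1,0,0,0,0,5,-1,0,0,0,0,5,-1,0,0,0,0]'
python3 - <<'E'
from h import *
from cell import manip
import cv2
c=manip.camera("wrist"); cv2.imwrite("pics/w9.png",c["img"][:,:,::-1]);C=dic(c)
print(rel(-82.8,-88,26),manip.read_state()["wrist_force"],proj(jig2w([[-63.8,-8,58],[-63.8,-93,58],[-31,-44,66]],J),C).round())
cv2.imwrite("pics/w9c.png",cv2.resize(c["img"][150:350,60:420,::-1],(800,444),interpolation=cv2.INTER_CUBIC))
E
```

```text
clock: 13.78
eef_pos: [516.7, -137.7, 25.8]
eef_rot: [-1.573, -0.003, -3.003]
wrist_force: [-9.5, 4.1, -1.4]
finger_gap: 0.3
[-8.7 -0.3  2.6] [-9.39485685  4.09152864 -0.05845088] [[137. 255.]
 [336. 255.]
 [212. 179.]]
```

View pics/w9c.png

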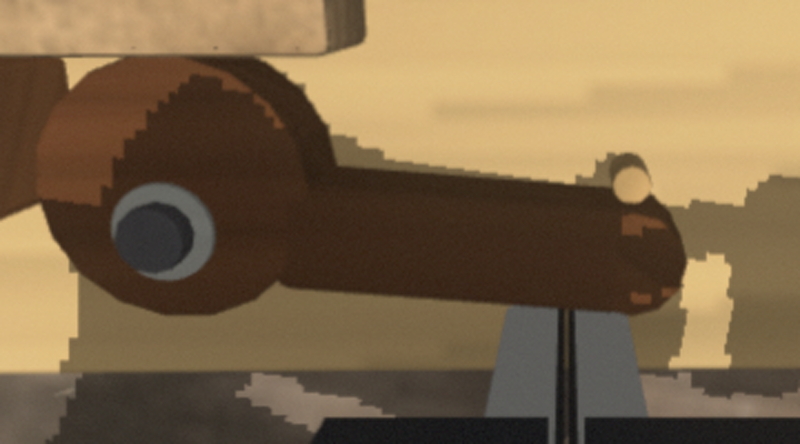

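Run:
```python
from h import *
from cell import manip
s=manip.read_state(); c=manip.camera("wrist"); C=dic(c)
Rt=R.from_euler('xyz',s["eef_rot"]); Rc=R.from_euler('xyz',C[3]); dp=Rt.inv().apply(C[2]-s["eef_pos"]); dR=Rt.inv()*Rc
def cam(p,e):
    r=R.from_euler('xyz',e); return (C[0],C[1],r.apply(dp)+np.array(p),(r*dR).as_euler('xyz'))
c6=cam([441.3,-44.2,91.0],[-1.571,.001,-3.003]);c7=cam([481.1,-123.1,25.5],[-1.571,0,-3.004])
z9=lambda x,y:(60+x/2.2222,150+y/2.2222)
def tj(p):
    d=p[:2]-J[:2];c,s=np.cos(J[2]),np.sin(J[2]);return (c*d[0]+s*d[1]).round(1),(-s*d[0]+c*d[1]).round(1),p[2].round(1)
p,e=tri([((515,99),c6),((391,156),c7),(z9(632,185),C)]);print("dowel",tj(p),e)
p,e=tri([((363.5,112),c6),((168,175),c7),(z9(155,237),C)]);print("bolt",tj(p),e)
for z in (58,): 
  for n,q in (("up1",(335,167)),("up2",(612,190)),("lo1",(285,287)),("lo2",(600,312)),("blkNR",(325,54)),("blkN",(20,56)),("tipend",(683,262)),("basenear1",(20,375)),("basenear2",(780,370))):
    print(n,tj(np.r_[atz(z9(*q),66 if n[0]=='b' and n[1]=='l' else 34 if n[1]=='a' else 58,C),z]))
```

```text
dowel (np.float64(-56.5), np.float64(-97.3), np.float64(42.8)) 4.53642214827299
bolt (np.float64(-63.3), np.float64(-6.8), np.float64(62.3)) 0.7910865984679283
up1 (np.float64(-50.8), np.float64(-40.3), np.float64(58.0))
up2 (np.float64(-55.2), np.float64(-92.6), np.float64(58.0))
lo1 (np.float64(-74.7), np.float64(-28.9), np.float64(58.0))
lo2 (np.float64(-79.9), np.float64(-90.6), np.float64(58.0))
blkNR (np.float64(-29.2), np.float64(-42.0), np.float64(58.0))
blkN (np.float64(-29.8), np.float64(10.3), np.float64(58.0))
tipend (np.float64(-69.5), np.float64(-106.6), np.float64(58.0))
basenear1 (np.float64(-104.4), np.float64(40.9), np.float64(58.0))
basenear2 (np.float64(-103.2), np.float64(-133.0), np.float64(58.0))
```

```bash
python3 -m jog '[-2,0,0,0,0,0,-3,0,0,0,0,0,-4,0,0,0,0,0,-4,0,0,0,0,0]'; python3 -c "
from h import *
print(rel(-82.8,-88,26))"; python3 -m jog '[-1,0,0,0,0,0,-2,0,0,0,0,0,-3,0,0,0,0,0,-3,0,0,0,0,0]'
python3 - <<'E'
from h import *
from cell import manip
import cv2
c=manip.camera("wrist");C=dic(c)
cv2.imwrite("pics/w10c.png",cv2.resize(c["img"][150:350,60:420,::-1],(800,444),interpolation=cv2.INTER_CUBIC))
print(rel(-82.8,-88,26))
c=manip.camera("scene");cv2.imwrite("pics/s10.png",cv2.resize(c["img"][180:330,260:460,::-1],(800,600),interpolation=cv2.INTER_CUBIC))
E
```

```text
clock: 14.22
eef_pos: [517.4, -137.6, 25.4]
eef_rot: [-1.574, -0.012, -3.004]
wrist_force: [-34.6, -0.6, 13.8]
finger_gap: 0.6
[-8.  -0.7  2.5]
clock: 14.55
eef_pos: [517.9, -137.6, 25.2]
eef_rot: [-1.575, -0.018, -3.004]
wrist_force: [-54.3, -5.4, 26.5]
finger_gap: 0.6
[-7.5 -0.9  2.5]
```

View pics/w10c.png

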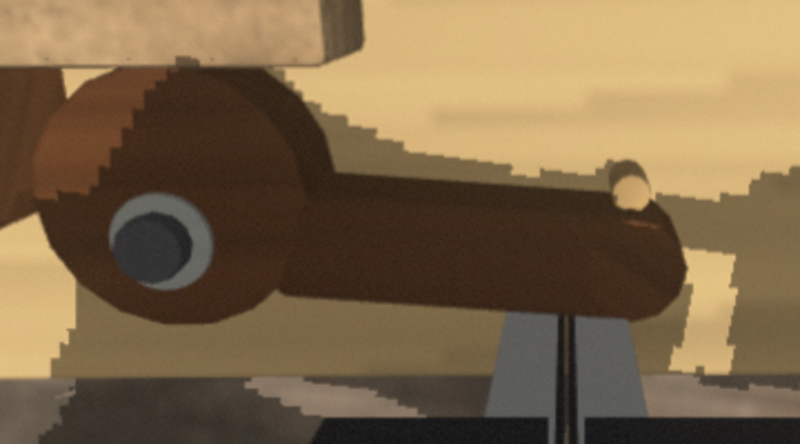

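View pics/s10.png

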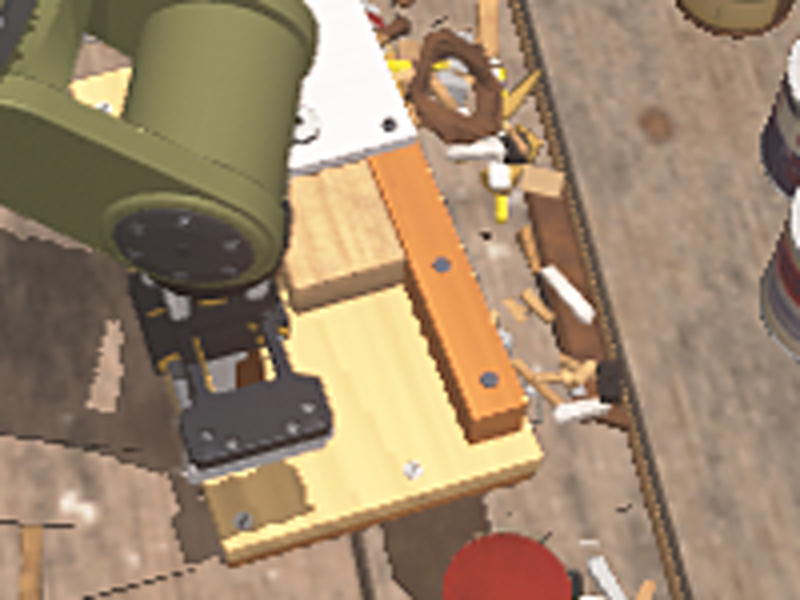

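```bash
python3 - <<'E'
from h import *
from cell import manip
s=manip.read_state(); c=manip.camera("wrist"); C=dic(c)
Rt=R.from_euler('xyz',s["eef_rot"]); Rc=R.from_euler('xyz',C[3]); dp=Rt.inv().apply(C[2]-s["eef_pos"]); dR=Rt.inv()*Rc
def cam(p,e):
    r=R.from_euler('xyz',e); return (C[0],C[1],r.apply(dp)+np.array(p),(r*dR).as_euler('xyz'))
c6=cam([441.3,-44.2,91.0],[-1.571,.001,-3.003]);c7=cam([481.1,-123.1,25.5],[-1.571,0,-3.004])
z9=lambda x,y:(60+x/2.2222,150+y/2.2222)
def tj(p):
    d=p[:2]-J[:2];c,s=np.cos(J[2]),np.sin(J[2]);return (c*d[0]+s*d[1]).round(1),(-s*d[0]+c*d[1]).round(1)
for z in (45,50,55,60): print(z,[tj(atz(q,z,k)) for q,k in (((520,99),c6),((391,156),c7),(z9(632,192),C))])
print("bases z34",[tj(atz(q,34,k)) for q,k in (((504,103),c6),((377,156),c7),(z9(630,177),C))])
print("top cam dowel", [ (z,tj(atz((170+490/2.5,140+256/2.5),z,CAM["top"]))) for z in (34,50,60)])
print("pivot58",[tj(atz(q,58,k)) for q,k in (((363.5,112),c6),((168,175),c7),(z9(152,245),C))])
import cv2
for n,(x,y) in (("w6",(440,60)),("w7",(330,110))):
    im=cv2.imread(f"pics/{n}.png")[y:y+90,x:x+120]; cv2.imwrite(f"pics/{n}d.png",cv2.resize(im,(600,450),interpolation=cv2.INTER_CUBIC))
E
cd pics; python3 -c "
import cv2,numpy as np
cv2.imwrite('dd.png',cv2.resize(np.hstack([cv2.imread('w6d.png'),cv2.imread('w7d.png')]),(800,300)))"
```

```text
45 [(np.float64(-55.5), np.float64(-97.4)), (np.float64(-56.3), np.float64(-97.5)), (np.float64(-56.9), np.float64(-97.5))]
50 [(np.float64(-56.0), np.float64(-95.0)), (np.float64(-56.1), np.float64(-96.5)), (np.float64(-55.7), np.float64(-97.1))]
55 [(np.float64(-56.5), np.float64(-92.6)), (np.float64(-56.0), np.float64(-95.6)), (np.float64(-54.4), np.float64(-96.8))]
60 [(np.float64(-57.0), np.float64(-90.2)), (np.float64(-55.8), np.float64(-94.7)), (np.float64(-53.2), np.float64(-96.4))]
bases z34 [(np.float64(-56.6), np.float64(-93.6)), (np.float64(-56.6), np.float64(-93.1)), (np.float64(-56.4), np.float64(-97.8))]
top cam dowel [(34, (np.float64(-57.8), np.float64(-97.3))), (50, (np.float64(-58.4), np.float64(-96.0))), (60, (np.float64(-58.8), np.float64(-95.2)))]
pivot58 [(np.float64(-63.0), np.float64(-7.4)), (np.float64(-63.5), np.float64(-5.1)), (np.float64(-64.3), np.float64(-4.7))]
```

View pics/dd.png

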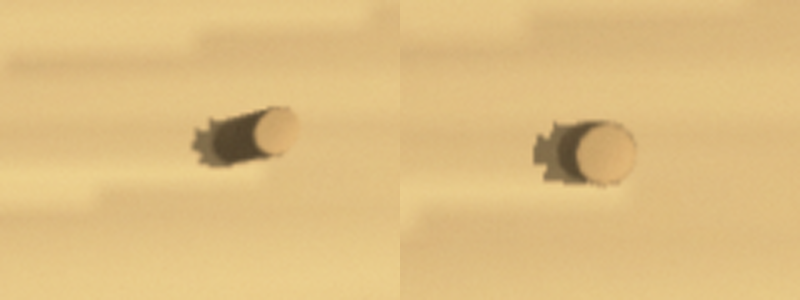

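```bash
python3 -m jog '[6,0,0,0,0,0,15,0,0,0,0,0,25,-20,0,0,0,0,25,-55,0,0,0,0,25,-90,0,0,0,0,25,-105,0,0,0,0,25,-105,0,0,0,0]'
python3 - <<'E'
from h import *
from cell import manip
import cv2
print(rel(0,0,0,world=[583,49.8,130]))
c=manip.camera("wrist");cv2.imwrite("pics/w11.png",c["img"][:,:,::-1])
E
```

```text
clock: 15.28
eef_pos: [502.4, -141.5, 135.7]
eef_rot: [-1.567, 0.007, -3.003]
wrist_force: [1.1, -0.3, 0.3]
finger_gap: 0.2
[-106.1    5.8 -178.4]
```

View pics/w11.png

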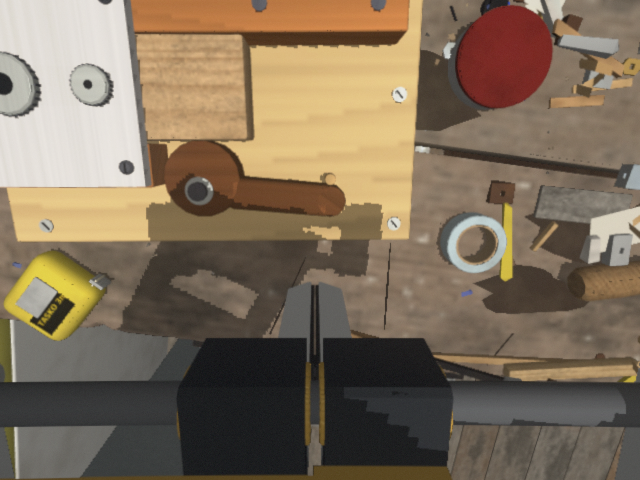

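```bash
python3 -m jog '[-15,0,-26,0,0,0,-34,0,-58,0,0,0,-53,0,-90,0,0,0,-72,0,-122,0,0,0,-91,0,-154,0,0,0,-106,0,-178,0,0,0,-106,0,-178,0,0,0,-106,0,-178,0,0,0,-106,0,-178,0,0,0]'
python3 - <<'E'
from h import *
from cell import manip
import cv2
print(rel(0,0,0,world=[583,49.8,110]))
c=manip.camera("wrist");cv2.imwrite("pics/w12.png",c["img"][:,:,::-1]);C=dic(c)
s=manip.read_state();print(proj([583,49.8,85],C).round(1),proj(s["eef_pos"]+np.array([0,0,18]),C).round(1),[(x["xy"],x["score"]) for x in manip.tip_of("bush_large_top",c)[:2]])
E
```

```text
clock: 16.08
eef_pos: [580.4, 49.7, 130.3]
eef_rot: [-1.571, -0.002, -3.003]
wrist_force: [-0.3, -1.0, -0.3]
finger_gap: 0.3
[-2.7 20.3  0.2]
[[317.5 259.6]] [[318.8 302.6]] [([316.2, 258.8], 0.81), ([420.0, 231.6], 0.52)]
```

View pics/w12.png

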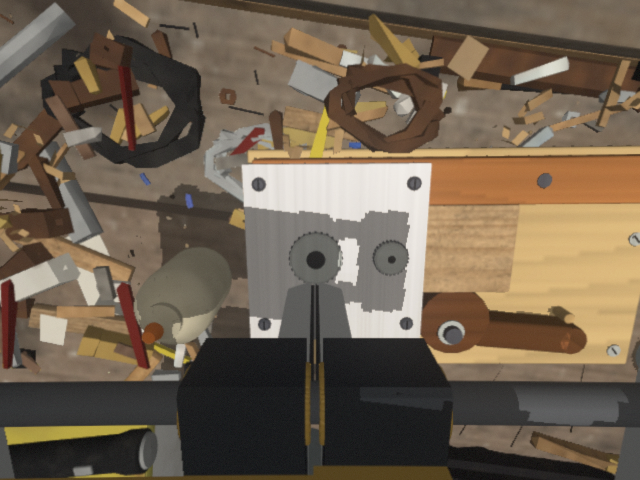

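```bash
python3 -m jog '[-1,6,0,0,0,0,-2,12,0,0,0,0,-2,18,0,0,0,0,-2,18,0,0,0,0,-2,18,0,0,0,0]'
python3 - <<'E'
from h import *
from cell import manip
import cv2
print(rel(0,0,0,world=[583,49.8,112]))
c=manip.camera("wrist");cv2.imwrite("pics/w13.png",c["img"][:,:,::-1]);C=dic(c)
c=manip.camera("scene");cv2.imwrite("pics/s13.png",cv2.resize(c["img"][130:310,220:460,::-1],(800,600),interpolation=cv2.INTER_CUBIC))
c=manip.camera("top");cv2.imwrite("pics/t13.png",cv2.resize(c["img"][140:360,170:490,::-1],(800,550),interpolation=cv2.INTER_CUBIC))
E
```

```text
clock: 16.6
eef_pos: [582.6, 50.2, 113.0]
eef_rot: [-1.571, -0.001, -3.004]
wrist_force: [-1.3, -0.3, 1.0]
finger_gap: 0.7
[-0.3  1.   0.4]
```

View pics/s13.png

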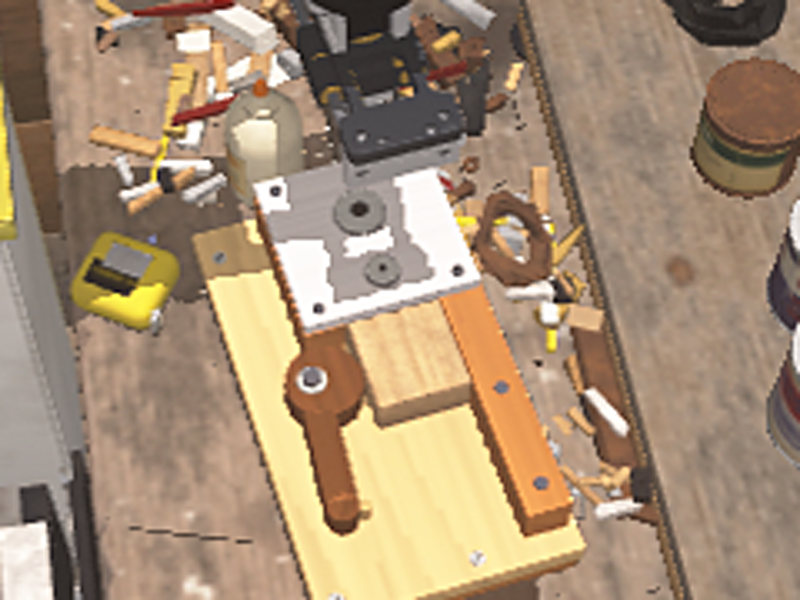

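View pics/t13.png

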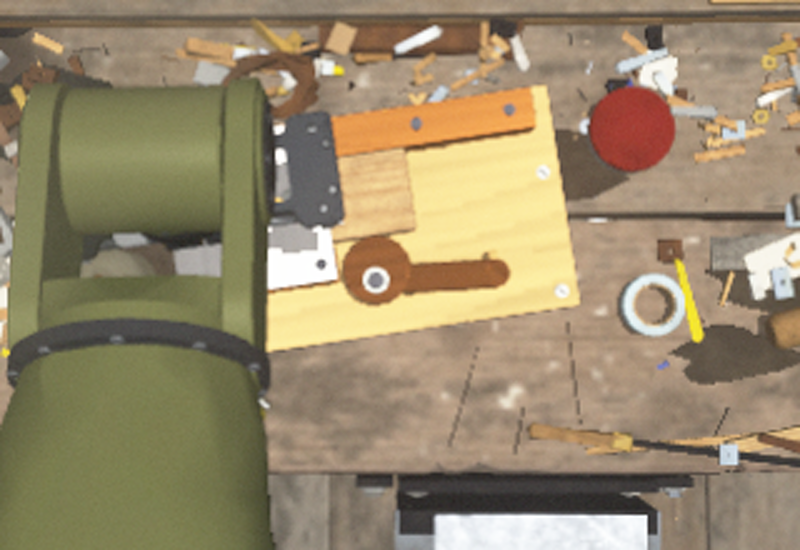

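View pics/w13.png

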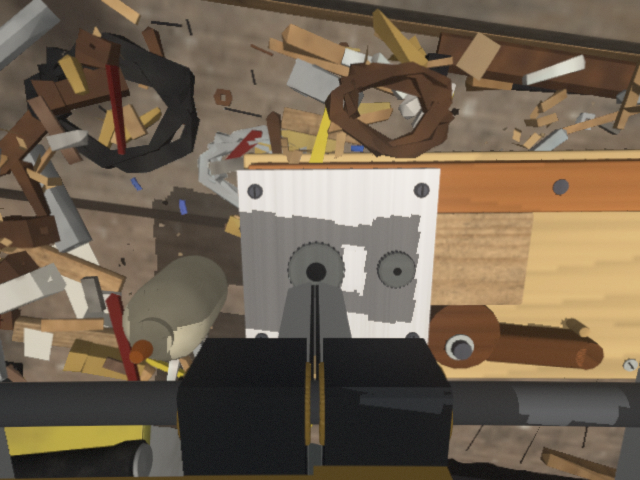

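Run:
```python
from h import *
from cell import manip
for n in ("wrist","top","scene"):
    c=manip.camera(n); C=dic(c)
    a=manip.tip_of("cam_pivot",c); b=manip.tip_of("lever_end",c)
    if not a or not b: print(n,"miss",len(a),len(b)); continue
    p=atz(a[0]["xy"],58,C); q=atz(b[0]["xy"],46.5,C); d=q-p
    w=np.arctan2(-d[1],-d[0]); print(n,a[0],b[0],np.linalg.norm(d).round(1),"theta",(w-0.138).round(3))
    # jig y direction reference
    print(proj(jig2w([[-63.8,-8,58],[-63.8,-93,46.5],[-63.8+85*-np.cos(1.487),-8-85*np.sin(1.487),46.5]],J),C).round(1).tolist())
print(manip.read_state()["clock"])
```

```text
wrist {'xy': [457.3, 349.7], 'score': 0.85} {'xy': [569.8, 350.1], 'score': 0.68} 85.4 theta 1.5
[[460.0, 347.2], [573.6, 340.1], [571.6, 349.0]]
top {'xy': [319.1, 254.1], 'score': 0.83} {'xy': [363.2, 249.0], 'score': 0.63} 83.9 theta 1.548
[[320.2, 251.7], [364.7, 245.5], [365.1, 249.3]]
scene {'xy': [313.4, 243.1], 'score': 0.68} {'xy': [322.1, 282.6], 'score': 0.58} 89.2 theta 1.477
[[312.7, 243.3], [324.7, 280.1], [321.3, 280.9]]
17.2
```

```bash
for i in 1 2 3 4; do python3 -m jog '[0,0,0,0,0,0,0,0,0,0,0,0,0,0,0,0,0,0,0,0,0,0,0,0,0,0,0,0,0,0,0,0,0,0,0,0,0,0,0,0,0,0,0,0,0,0,0,0,0,0,0,0,0,0,0,0,0,0,0,0]'; done
python3 - <<'E'
from h import *
from cell import manip
c=manip.camera("wrist");C=dic(c)
for t in ("bush_large_top","cam_pivot","lever_end"):
  r=manip.tip_of(t,c); print(t,r[:1])
r=manip.tip_of("bush_large_top",c)[0]; print(atz(r["xy"],85,C).round(1),manip.read_state()["eef_pos"].round(1))
E
```

```text
clock: 18.03
eef_pos: [582.9, 50.4, 113.6]
eef_rot: [-1.571, 0.0, -3.004]
wrist_force: [0.5, -0.0, -0.4]
finger_gap: 0.6
clock: 18.87
eef_pos: [582.9, 50.4, 113.6]
eef_rot: [-1.571, 0.0, -3.004]
wrist_force: [0.3, 0.2, -0.6]
finger_gap: 0.5
clock: 19.7
eef_pos: [582.9, 50.4, 113.6]
eef_rot: [-1.571, -0.0, -3.004]
wrist_force: [0.9, -0.6, 0.4]
finger_gap: 0.5
clock: 20.53
eef_pos: [582.9, 50.4, 113.6]
eef_rot: [-1.571, 0.0, -3.004]
wrist_force: [0.4, 0.2, -0.8]
finger_gap: 0.3
bush_large_top [{'xy': [315.5, 273.6], 'score': 0.9}]
cam_pivot [{'xy': [460.2, 347.5], 'score': 0.92}]
lever_end [{'xy': [571.7, 350.5], 'score': 0.87}]
[581.7  51.3] [582.9  50.4 113.6]
```

```bash
python3 -c "
from cell import manip
print(manip.sign_off())"
```

```text
the job is handed in; nothing more can be done
None
```

I finished the job and handed it in at about 20.7 s. The block is against the end stop, the cam lever is round against a stop dowel, and the fingers are pointing down at the larger (left) bush.

- **Block:** The end stop met the push with about 16 N. The pictures afterwards show the block still there.
- **Cam lever:** It turned until it met the wooden dowel on the base. It moved no further under about 54 N, and stayed put when I let go. The cam touches the block in the pictures, but I could not measure how hard it is wedged.
- **Pointing:** The tool point is about 1.5 mm from the bush centre horizontally. I held it there for over 3 s with no contact force. The other items look undisturbed.

Two checks did not agree with what I was told:
- **Fingertip position:** In the pictures the fingertips are about 40 mm higher than stated: roughly 18 mm behind the TCP rather than 22 mm ahead. My first push therefore passed over the block without touching it, so I went 40 mm lower. I set the pointing height to suit both readings. By the pictures the tips are about 46 mm above the bush, slightly more than the 4 cm you asked for. By the stated geometry the tips would be about 7 mm above it.
- **Lever angle:** I measured 1.48 to 1.55 rad, most likely about 1.49, not the stated 1.571 at the stop. The limit is 1.45 rad, so the margin is small.

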